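# Pull-test the belt spring gauge for the pulley on the balancer

### The job

Look which pulley lies on the round steel balancing table. With the broad flat pulley there, draw the spring gauge out by its paddle handle until the drag pointer stands on the far, long line of the scale; with the narrow tall pulley there, only to the near, short line. Hold it there for about a second, then ease the handle back all the way home without letting it snap, so that the pointer is left standing on that line, and leave everything else alone.

Things in the scene. Friction and masses are not known exactly. Their poses are not given: they have to be found in the camera images.
- unit: Gauge unit, fixed to the bench (position and yaw vary). Origin on the bench top below the centre of the paddle handle at home; -x is the pull direction (roughly to the robot's right), y across, z up. Grey bed x -120 to 130, y -125 to 105 mm, 20 high. Spring housing behind the handle: x 33 to 123, y -30 to 30, up to z 100. Rail and scale bar beside it: x -112 to 22, y -117 to -62, top z 48
- head (a point): Middle of the lower front edge of the grey readout head that overhangs the handle. The head fills unit x 8 to 78, y -55 to 95, z 160 to 215 mm (posts 20 mm thick at x 62, y 80 and -42), so a vertical gripper at the handle at home hits it; come in tilted 30 to 45 degrees, wrist leaning to the pull side. This point: unit x 8, y 20, z 160 mm
- grip (a point): Centre of the gripping zone of the paddle handle; moves with it. The paddle is a plain aluminium upright plate, 12 mm thick (across unit y, pinch it there), 24 mm long (unit x), from z 70 to 126 mm; this point is 108 mm above the bench, at unit x = 0, y = 0 when home
- handle (a joint): How far the paddle handle has been drawn out, m; 0 = home, at most 0.105. A light return spring of about 0.5 to 1.3 N acts on it. Worn coupling: it moves 1 to 12 mm (different each time) before it takes up the gauge rod
- gauge (a joint): How far the sprung gauge rod is drawn out, m; 0 = home, at most 0.09. Pull needed: about 4 N to start it, 10 N at 0.040 and 15 N at 0.070. It comes back by its spring. Its steel cross-arm (8 mm thick, z 50 to 62 mm) runs below the handle to the rail and pushes the drag pointer ahead of it
- pointer (a joint): Position of the drag pointer on the rail, m, on the same scale as gauge: the cross-arm pushes it out and it stays at the furthest pull. 0.040 = needle on the near line, 0.070 = needle on the far line; starts between 0.003 and 0.02
- needle (a point): The middle of the drag pointer's needle, a dark bar 3 mm wide (x) lying over the scale bar, 53 mm above the bench
- near_line (a point): Near (short) line of the scale, 4 mm wide and 16 mm long, at unit x = -27, y = -88 mm, on the scale bar's top (z 50)
- far_line (a point): Far (long) line of the scale, 4 mm wide and 36 mm long, at unit x = -57, y = -98 mm, on the scale bar's top (z 50)
- balancer: Balancing table: round steel plate of 124 mm diameter on a grey foot of 150 mm diameter, top 40 mm above the bench; origin at the centre of its underside
- block: Wooden parking block for the other pulley, 125 x 125 x 40 mm; origin at the centre of its underside
- broad: Broad flat steel pulley, 96 mm diameter, 32 mm high, lying with its axis upright; origin at the centre of its underside
- narrow: Narrow tall steel pulley, 52 mm diameter, 62 mm high, axis upright; origin at the centre of its underside
- pendant: Bystander: black hand controller with yellow keys, 150 x 75 x 38 mm, lying; origin at the centre of its underside
- wrench: Bystander: steel wrench lying on the bench
There are look-alikes about, which are no part of the job. Leave any pink or turquoise look-alike of the balancer alone.

How it is judged:
On the way:
1. the gauge is drawn to the line that goes with the pulley on the balancing table (within 5 mm), the pointer with it, and held there (((horizontal distance between broad and balancer below 0.04 m and value of joint gauge between 0.065 and 0.075 m and value of joint pointer between 0.065 and 0.075 m) or (horizontal distance between narrow and balancer below 0.04 m and value of joint gauge between 0.035 and 0.045 m and value of joint pointer between 0.035 and 0.045 m))), for 0.8 s.
At the end, for the whole second after the job is handed in: The drag pointer stands within 5 mm of the line that goes with the pulley on the balancing table (far line, 0.070, for the broad one; near line, 0.040, for the narrow one); the gauge is home within 3 mm, the handle within 5 mm, at rest (((horizontal distance between broad and balancer below 0.04 m and value of joint pointer between 0.065 and 0.075 m) or (horizontal distance between narrow and balancer below 0.04 m and value of joint pointer between 0.035 and 0.045 m)) and value of joint gauge below 0.003 m and value of joint handle below 0.005 m and velocity of joint gauge between -0.01 and 0.01 m/s); the robot touches nothing.
It fails at once if the gauge snaps back (faster than 0.4 m/s) (velocity of joint gauge below -0.4 m/s).
It fails at once if a pulley is displaced by more than 15 mm (distance of any of broad, narrow from where it was at the start of the episode above 0.015 m).
It fails at once if the hand controller or the wrench is displaced by more than 20 mm (distance of any of pendant, wrench from where it was at the start of the episode above 0.02 m).
It also fails if it takes over 48 s, if anything falls off the work surface, if the arm or the gripper's body presses on something with over 40 N, if the wrist force passes 120 N, or if a joint passes its speed limit or range.

### The arm

A 7-joint arm with a two-finger parallel gripper is mounted at the origin on the work surface. World frame = base frame: x ahead of the robot, y to its left, z up, the work surface at z = 0. Lengths are in m, angles in rad, forces in N, time in s.
With the tool pointing down it reaches from about 0.4 to 0.875 m from the base axis. Payload 19.3 kg.
Tool frame: the origin (TCP) lies at the very end of the fingers, on their centre line; the grasp point (between the pads) lies 19 mm behind it; z points along the fingers, y is the line along which they close (so a half turn about z gives the same grasp; the last joint's range is limited). The gripper opens to 85 mm and grips with 20 to 120 N. Pads are 22 mm wide; open, the fingers measure 114 mm over their backs; the gripper's body (76 mm by 85 mm) begins 54 mm behind the grasp point. The pads swing forward as they close: fully open they stand 13 mm farther back than shut.
Start: joints at [-1.387, 0.521, -0.036, 1.599, 0.021, 1.021, -0.113], TCP at [0.157, 0.605, 0.231] pointing down, gripper open.
Joint ranges: [-2.91, 2.91], [-0.3, 2.13], [-1.5, 1.42], [0.17, 2.43], [-1.26, 4.41], [0.16, 1.93], [-2.52, 2.52]. Speed limits (rad/s): [1.89, 1.89, 2.39, 2.39, 3.01, 3.01, 3.01].

### API

Orientations are given as [roll, pitch, yaw] about the fixed x, y, z axes, in that order (R = Rz(yaw) Ry(pitch) Rx(roll)).
In Python, from workcell import monitor, optics, workorder gives the robot as it stands.
- The arm moves only by the tool apply_moves, never from a script. Its arguments are lists of equal length, an entry for each row: "linear": the shift along the tool's x, y, z each as a share of 0.1 m, from -1 to 1, a list of three; "delta_rot": the turn, a rotation vector about the tool's x, y, z each as a share of 120 degrees, from -1 to 1, a list of three. A call has exactly 5 rows; each row is the pose to reach, as a shift and turn from the pose commanded when the call began, along the tool's axes at that moment; what a row does not reach only later rows make up. A row lasts 1/12 s, in which the tool goes at most 41.7 mm and 7.16 degrees, less where a joint would pass 70% of its speed; a pose out of reach is approached as far as the arm can. A call with a number of a shift or a turn outside -1 to 1 is refused whole. A call with a gripper value outside its range is refused whole. "gripper" is the opening, from -1 (shut) to 1 (fully open), set as the call begins (left out, the last holds). The fingers move at their own pace and stop on an object; "force" is the grip in N (left out, the last holds). Time passes only in rows, so rows that repeat a pose let the fingers close, or fill a call up. It gives the time, the measured TCP pose, the force, the opening and the grip force at its end, in the units of the state.
- monitor.observe(): the state, without advancing time (a new reading comes with each control period).
- optics.grab_frame(name): name is "scene" or "top" or "wrist"; returns (picture, depth): 480x640x3 uint8, red, green, blue; 480x640 float32, m along the optical axis (not along the pixel's ray), 0 where there is no reading.
- optics.camera_info(name): a dict with "fx", "fy", "cx", "cy" (pixels), "rvec" (rotation vector, rad) and "tvec" (3), from world to camera coordinates, as OpenCV has them; the wrist camera has in their place "T_tool_cam" (4x4, takes a point from camera to tool coordinates, whose origin is the TCP and whose axes are the flange's). Camera axes: x right, y down, z forward; pixel columns grow to the right and rows downward; lengths in m; the calibration is good to about 2 mm. A picture is of the moment at which its call begins: read the wrist's pose just before it. camera_info takes no time and is no camera call.
- workorder.job_done(): hands the job in; it is judged then, once.
The state is a dict: "clock": time; "qpos": joint angles; "qd": joint speeds; "joint_efforts": joint torques, N m; "position": TCP position; "tool_rot": TCP orientation; "force": force on the tool from outside, world axes, zero at the start; "moment": the same for the moment, N m; "grip_width": finger opening in m; "finger_force": force on a finger pad.
Only numpy, scipy, OpenCV 4.12 (cv2) and the standard library are available. Lean on these libraries where they do the work, as an engineer would, in place of code of your own. Each camera call takes 0.05 s, during which the arm holds its last target. There are 200 camera calls.

## Working session

There is one attempt and no reset: what is moved stays moved. The work goes in short steps, Python scripts to look and compute and a tool call to move; the robot and the scene stay as the last step left them, time stands still between calls to the robot, and variables do not carry over. Pictures are saved under pics/ and viewed, at most 10 in all, crops included, and the job is handed in when it is done.

Besides the shell and the picture viewer there is one more tool, called after ">>>" in YAML: its name, and indented under it one key for each argument. apply_moves: Moves the arm, as the interface text tells. Its arguments: {"type":"object","properties":{"linear":{"type":"array"},"delta_rot":{"type":"array"},"gripper":{"type":"number"},"force":{"type":"number"}},"required":["linear","delta_rot"]}

```bash
ls; mkdir -p pics; cat > h.py <<'E'
import numpy as np, cv2
from scipy.spatial.transform import Rotation as R
from workcell import monitor, optics, workorder
def cam(n):
    c=optics.camera_info(n)
    return c
def wrld(n,u,v,z=None,d=None):
    c=cam(n); Rm=R.from_rotvec(np.ravel(c['rvec'])).as_matrix(); t=np.ravel(c['tvec'])
    r=np.array([(u-c['cx'])/c['fx'],(v-c['cy'])/c['fy'],1.])
    o=-Rm.T@t; k=Rm.T@r
    if d is None: d=(z-o[2])/k[2]
    return o+k*d
E
python3 - <<'E'
from h import *
s=monitor.observe(); print(s)
for n in('scene','top'):
    p,d=optics.grab_frame(n); cv2.imwrite(f'pics/{n}0.png',p[...,::-1]); np.save(n+'d.npy',d); np.save(n+'p.npy',p)
    print({k:np.ravel(v).round(3) for k,v in cam(n).items()})
E
```

```text
pics
{'clock': 0.0, 'qpos': array([-1.3871792 ,  0.5220182 , -0.03634154,  1.5999578 ,  0.02122324,
        1.02108211, -0.1128257 ]), 'qd': array([ 0.00029725, -0.00137275,  0.00112845, -0.00010579, -0.00072253,
       -0.00095954,  0.00088863]), 'joint_efforts': array([ 6.39834707e-04, -9.27098966e+01,  1.98011622e+00, -3.69930482e+01,
        1.78173662e-02,  8.23011564e-03, -2.74391931e-05]), 'position': array([0.15689208, 0.60466984, 0.23074094]), 'tool_rot': array([-3.14051651e+00,  8.78579424e-05,  2.88776340e+00]), 'force': array([0.04777456, 0.15664986, 0.01655028]), 'moment': array([-0.04187859,  0.00548913,  0.00301397]), 'finger_force': 0.0, 'grip_width': 0.08575230659869741}
{'fx': array([611.236]), 'fy': array([611.236]), 'cx': array([324.071]), 'cy': array([253.54]), 'rvec': array([ 2.069,  0.911, -0.445]), 'tvec': array([-0.418, -0.087,  1.698])}
{'fx': array([515.341]), 'fy': array([515.341]), 'cx': array([319.661]), 'cy': array([249.341]), 'rvec': array([ 2.149, -2.2  ,  0.087]), 'tvec': array([0.127, 0.494, 1.545])}
```

View pics/scene0.png

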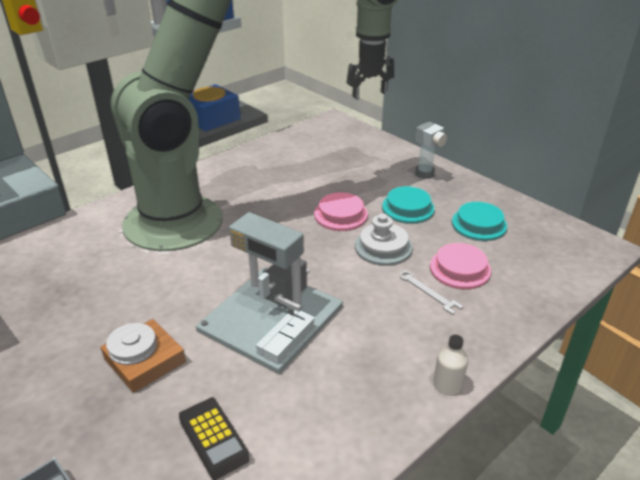

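View pics/top0.png

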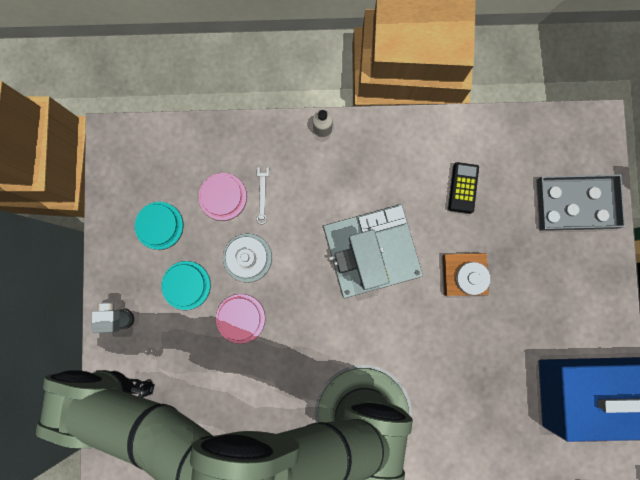

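The scene view shows the narrow tall pulley on the steel balancer (scene (383,240), top (246,258)). The broad one is on the wooden block (scene (132,345), top (473,278)). That means the near line. The look-alikes are the pink and turquoise discs at top (222,196), (240,318), (158,225) and (186,285). There is only one gauge unit, at top (372,250). I'll check with one close crop.

```bash
python3 - <<'E'
from h import *
p=np.load('scenep.npy')[...,::-1]; q=np.load('topp.npy')[...,::-1]
a=cv2.resize(p[200:370,190:350],None,fx=3.4,fy=3.4,interpolation=3)
b=cv2.resize(q[195:305,315:430],None,fx=2.2,fy=2.2,interpolation=3)
c=cv2.resize(p[205:270,345:420],None,fx=3.3,fy=3.3,interpolation=3)
o=np.zeros((590,800,3),np.uint8); o[:a.shape[0],:a.shape[1]]=a; o[:b.shape[0],545:545+b.shape[1]]=b[:,:255]; o[250:250+c.shape[0],545:545+c.shape[1]]=c
cv2.imwrite('pics/crop1.png',o)
d=np.load('topd.npy')
# height map from top
c=cam('top'); v,u=np.mgrid[0:480,0:640]
P=np.stack([(u-c['cx'])/c['fx']*d,(v-c['cy'])/c['fy']*d,d],-1)
Rm=R.from_rotvec(np.ravel(c['rvec'])).as_matrix(); W=(P-np.ravel(c['tvec']))@Rm
np.save('topW.npy',W)
m=np.zeros((480,640),bool); m[195:305,315:430]=1
H=W[...,2]
for lo,hi in((.012,.03),(.04,.058),(.2,.23)):
    k=(m&(H>lo)&(H<hi)); pts=W[k][:,:2].astype(np.float32); r=cv2.minAreaRect(pts*1000); print(lo,k.sum(),r, cv2.boxPoints(r).round(0).tolist(), np.median(H[k]))
for u,v in((245,258),(250,275),(473,278),(480,258)): print(u,v,W[v,u].round(3))
E
```

```text
0.012 3350 ((491.43170166015625, -41.002288818359375), (280.39910888671875, 338.36614990234375), 0.20343978703022003) [[351.0, 128.0], [352.0, -211.0], [632.0, -210.0], [631.0, 129.0]] 0.020848925805157285
0.04 783 ((526.3831787109375, -34.51715087890625), (123.58364868164062, 266.6928405761719), 53.11328125) [[383.0, -4.0], [596.0, -164.0], [670.0, -65.0], [457.0, 95.0]] 0.049086441874262074
0.2 1505 ((451.7682800292969, -16.158966064453125), (149.72665405273438, 72.93038940429688), 14.37047004699707) [[370.0, 1.0], [388.0, -70.0], [533.0, -33.0], [515.0, 38.0]] 0.21549810878976347
245 258 [0.47  0.331 0.101]
250 275 [0.424 0.327 0.034]
473 278 [ 0.398 -0.329  0.076]
480 258 [ 0.459 -0.366  0.032]
```

View pics/crop1.png

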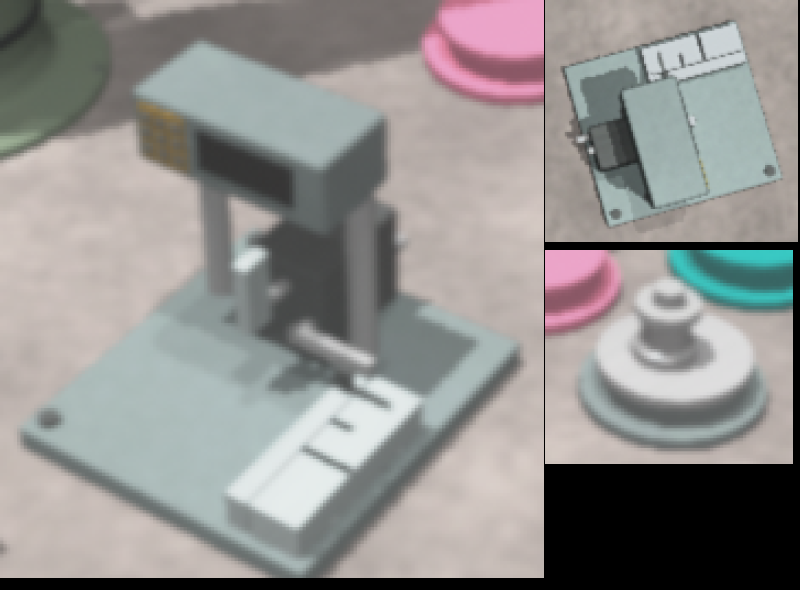

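The crop confirms the narrow tall pulley on the steel plate, with its top at 0.101 m (expected 0.102), so the target is the near line, 0.040. The crop also shows the paddle (scene ≈(265,277)), the short near line (≈(290,324)) and the needle. Next I refine the unit pose and plan the approach.

```bash
python3 - <<'E'
from h import *
W=np.load('topW.npy');H=W[...,2]
def big(lo,hi,erode=1):
    m=np.zeros((480,640),np.uint8); m[195:305,315:430]=1
    m&=((H>lo)&(H<hi)).astype(np.uint8); m=cv2.morphologyEx(m,cv2.MORPH_OPEN,np.ones((3,3)))
    n,l,s,_=cv2.connectedComponentsWithStats(m); return l==1+np.argmax(s[1:,4])
def proj(n,X):
    c=cam(n); K=np.array([[c['fx'],0,c['cx']],[0,c['fy'],c['cy']],[0,0,1.]])
    return cv2.projectPoints(np.array(X,float).reshape(-1,3),np.ravel(c['rvec']),np.ravel(c['tvec']),K,None)[0].reshape(-1,2)
for lo,hi in((.01,.3),(.012,.03),(.2,.23)):
    k=big(lo,hi); r=cv2.minAreaRect((W[k][:,:2]*1000).astype(np.float32)); print(lo,r)
# dark lines on scale bar from top: print
o=np.array([.4818,-.0528,0]);yaw=np.radians(104.4)
U=R.from_euler('z',yaw).as_matrix()
f=lambda *X:np.array([o+U@(np.array(x)/1000) for x in X])
X=f((-27,-88,50),(-57,-98,50),(0,0,126),(8,20,160),(-120,-125,20),(130,-125,20),(130,105,20),(-120,105,20),(-112,-117,48),(-112,-62,48))
ims=[]
for n in('scene','top'):
    q=proj(n,X); print(n,q.round(1).tolist())
    p=np.load(n+'p.npy')[...,::-1]; b=(190,200,160,170) if n=='scene' else (315,195,115,110)
    s=3.4 if n=='scene' else 2.2*1.55
    z=cv2.resize(p[b[1]:b[1]+b[3],b[0]:b[0]+b[2]],None,fx=s,fy=s,interpolation=3)
    for a in q: 
        a=(a+.5-np.array(b[:2]))*s; cv2.circle(z,tuple(int(t) for t in a),2,(0,0,255),-1)
    ims.append(z)
h=max(i.shape[0] for i in ims); out=np.hstack([cv2.copyMakeBorder(i,0,h-i.shape[0],0,0,0) for i in ims])[:600,:940]
cv2.imwrite('pics/ov.png',cv2.resize(out,None,fx=.84,fy=.84,interpolation=3))
E
```

```text
0.01 ((489.8097839355469, -41.30194091796875), (230.99337768554688, 258.7698974609375), 14.244668960571289)
0.012 ((477.4744567871094, -123.41154479980469), (170.4360809326172, 107.41690826416016), 12.037616729736328)
0.2 ((451.768310546875, -16.158977508544922), (149.7266845703125, 72.93037414550781), 14.370458602905273)
scene [[290.4, 326.0], [285.9, 336.2], [263.2, 277.2], [257.2, 259.7], [279.0, 370.5], [343.4, 301.6], [264.0, 267.4], [194.4, 326.9], [277.6, 356.9], [256.1, 346.0]]
top [[376.7, 221.7], [385.4, 215.8], [379.0, 250.2], [379.6, 256.9], [401.4, 203.4], [322.9, 225.4], [343.6, 298.1], [423.0, 275.7], [401.1, 205.0], [406.3, 222.5]]
```

View pics/ov.png

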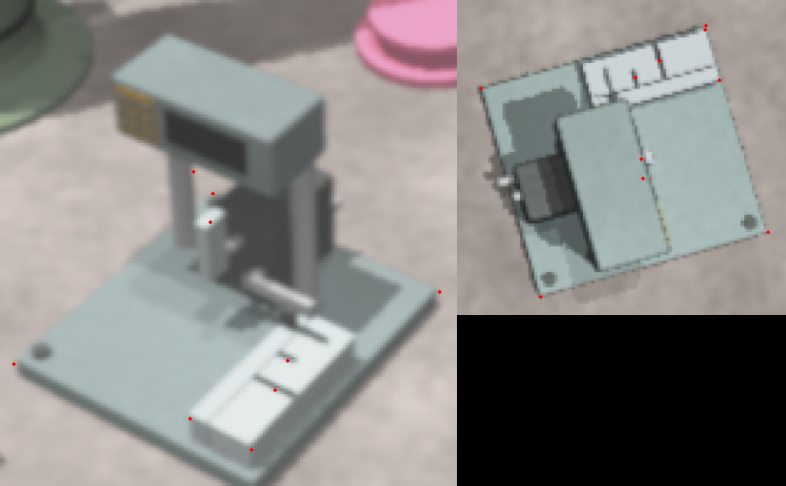

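The overlay matches the bed corners, bar and lines to within about 2 mm. The near line is at scene ≈(290,325), and the head and paddle fall where predicted. Next comes the planner for the approach, tilted 42°.

```bash
cat >> h.py <<'E'
o=np.array([.4818,-.0528,0]);yaw=np.radians(104.4)
U=R.from_euler('z',yaw).as_matrix()
def unit(x,y,z): return o+U@(np.array([x,y,z])/1000)
def tilt(t):  # tool orientation, z toward +ux & down
    t=np.radians(t); z=U@[np.sin(t),0,-np.cos(t)]; y=-U[:,1]; return R.from_matrix(np.stack([np.cross(y,z),y,z],1))
def pose():
    s=monitor.observe(); return s['position'],R.from_euler('xyz',s['tool_rot']),s
def rel(p,r,p2,r2):
    l=r.inv().apply(p2-p)/.1; w=(r.inv()*r2).as_rotvec(degrees=True)/120; return l.round(3).tolist(),w.round(3).tolist()
E
python3 - <<'E'
from h import *
from scipy.spatial.transform import Slerp
p,r,s=pose()
g=unit(0,0,109); rt=tilt(42); zt=rt.as_matrix()[:,2]
pre=g-.10*zt; print('pre',pre,'final',g+.019*zt, 'rot total',(r.inv()*rt).as_rotvec(degrees=True))
pts=[p,[.22,.50,.33],[.31,.38,.39],[.39,.25,.42],[.46,.12,.42],[.51,-.02,.40],[.53,-.14,.34],[.54,-.19,.26],pre]
sl=Slerp([0,6],R.concatenate([r,rt]))
P=[(np.array(a),sl(min(i,6))) for i,a in enumerate(pts)]
for a,b in zip(P,P[1:]): print(rel(*a,*b))
S=np.load('scened.npy')
for v in range(268,286,3): print([wrld('scene',u,v,d=S[v,u]).round(3).tolist() for u in (262,265,268)])
E
```

```text
pre [ 0.4984406  -0.11761086  0.18331448] final [ 0.47863829 -0.04048594  0.09488025] rot total [-22.38805556  37.91181592  58.17941693]
([-0.874, -0.856, -0.991], [-0.031, 0.053, 0.081])
([-1.234, -0.687, -0.785], [-0.031, 0.053, 0.081])
([-1.274, -0.585, -0.673], [-0.031, 0.053, 0.081])
([-1.306, -0.421, -0.546], [-0.031, 0.053, 0.081])
([-1.343, -0.398, -0.536], [-0.031, 0.053, 0.081])
([-1.296, -0.344, -0.207], [-0.031, 0.053, 0.081])
([-0.914, -0.027, 0.254], [0.0, 0.0, 0.0])
([0.085, -0.223, 1.108], [0.0, 0.0, 0.0])
[[0.329, 0.054, 0.003], [0.357, 0.043, 0.026], [0.438, -0.007, 0.101]]
[[0.358, 0.033, 0.022], [0.442, -0.018, 0.1], [0.449, -0.015, 0.103]]
[[0.472, -0.049, 0.127], [0.477, -0.044, 0.127], [0.483, -0.04, 0.129]]
[[0.481, -0.055, 0.127], [0.485, -0.05, 0.127], [0.481, -0.04, 0.119]]
[[0.486, -0.06, 0.125], [0.483, -0.049, 0.117], [0.483, -0.042, 0.113]]
[[0.486, -0.06, 0.117], [0.482, -0.05, 0.108], [0.483, -0.042, 0.104]]
```

```bash
python3 - <<'E'
from h import *
from scipy.spatial.transform import Slerp
from scipy.interpolate import interp1d
p,r,s=pose()
rt=tilt(42); zt=rt.as_matrix()[:,2]; pre=unit(0,0,109)-.10*zt
pts=np.array([p,[.22,.50,.33],[.31,.38,.39],[.39,.25,.42],[.46,.12,.42],[.51,-.02,.40],[.53,-.14,.34],[.54,-.19,.26],pre])
L=np.r_[0,np.cumsum(np.linalg.norm(np.diff(pts,axis=0),axis=1))]; n=10
f=interp1d(L,pts,axis=0); sl=Slerp([0,7],R.concatenate([r,rt]))
P=[(f(L[-1]*i/n),sl(min(i,7))) for i in range(n+1)]
for a,b in zip(P,P[1:]): print(b[0].round(3),rel(*a,*b))
E
```

```text
[0.202 0.53  0.301] ([-0.62, -0.607, -0.703], [-0.027, 0.045, 0.069])
[0.257 0.451 0.354] ([-0.758, -0.489, -0.634], [-0.027, 0.045, 0.069])
[0.318 0.367 0.393] ([-0.863, -0.362, -0.603], [-0.027, 0.045, 0.069])
[0.376 0.274 0.415] ([-0.917, -0.312, -0.555], [-0.027, 0.045, 0.069])
[0.43  0.177 0.42 ] ([-0.963, -0.212, -0.514], [-0.027, 0.045, 0.069])
[0.476 0.076 0.414] ([-0.976, -0.139, -0.512], [-0.027, 0.045, 0.069])
[ 0.511 -0.028  0.396] ([-0.983, -0.084, -0.509], [-0.027, 0.045, 0.069])
[ 0.528 -0.127  0.347] ([-1.071, -0.086, -0.3], [0.0, 0.0, 0.0])
[ 0.539 -0.189  0.259] ([-1.056, -0.042, 0.23], [0.0, 0.0, 0.0])
[ 0.498 -0.118  0.183] ([0.083, -0.219, 1.091], [0.0, 0.0, 0.0])
```

>>> apply_moves:
  linear:
    - [-0.15, -0.15, -0.17]
    - [-0.3, -0.3, -0.35]
    - [-0.45, -0.45, -0.52]
    - [-0.6, -0.6, -0.7]
    - [-0.62, -0.61, -0.7]
  delta_rot:
    - [-0.006, 0.01, 0.015]
    - [-0.012, 0.02, 0.03]
    - [-0.02, 0.03, 0.05]
    - [-0.027, 0.045, 0.07]
    - [-0.027, 0.045, 0.07]
  gripper: 1

```text
clock: 0.52
position: [0.2053, 0.528, 0.3046]
tool_rot: [3.088, -0.099, 2.736]
force: [0.6, -0.3, -0.6]
grip_width: 0.0853
finger_force: 0.0
```

>>> apply_moves:
  linear:
    - [-0.15, -0.1, -0.13]
    - [-0.3, -0.2, -0.25]
    - [-0.45, -0.3, -0.38]
    - [-0.6, -0.4, -0.5]
    - [-0.76, -0.49, -0.63]
  delta_rot:
    - [-0.006, 0.01, 0.015]
    - [-0.012, 0.02, 0.03]
    - [-0.018, 0.03, 0.045]
    - [-0.024, 0.04, 0.06]
    - [-0.027, 0.045, 0.07]

```text
clock: 0.93
position: [0.257, 0.4496, 0.3542]
tool_rot: [3.057, -0.203, 2.6]
force: [0.4, 0.1, 0.4]
grip_width: 0.0856
finger_force: 0.0
```

>>> apply_moves:
  linear:
    - [-0.17, -0.07, -0.12]
    - [-0.34, -0.14, -0.24]
    - [-0.51, -0.21, -0.36]
    - [-0.68, -0.28, -0.48]
    - [-0.86, -0.36, -0.6]
  delta_rot:
    - [-0.006, 0.01, 0.015]
    - [-0.012, 0.02, 0.03]
    - [-0.018, 0.03, 0.045]
    - [-0.024, 0.04, 0.06]
    - [-0.027, 0.045, 0.07]

```text
clock: 1.35
position: [0.3181, 0.3655, 0.3925]
tool_rot: [3.036, -0.311, 2.459]
force: [0.5, 0.5, 0.3]
grip_width: 0.0852
finger_force: 0.0
```

Tracking is good, so I continue.

>>> apply_moves:
  linear:
    - [-0.18, -0.06, -0.11]
    - [-0.37, -0.12, -0.22]
    - [-0.55, -0.18, -0.33]
    - [-0.74, -0.25, -0.44]
    - [-0.92, -0.31, -0.56]
  delta_rot:
    - [-0.006, 0.01, 0.015]
    - [-0.012, 0.02, 0.03]
    - [-0.018, 0.03, 0.045]
    - [-0.024, 0.04, 0.06]
    - [-0.027, 0.045, 0.07]

```text
clock: 1.77
position: [0.3753, 0.2713, 0.414]
tool_rot: [3.032, -0.421, 2.313]
force: [1.7, 0.2, 0.5]
grip_width: 0.0857
finger_force: 0.0
```

>>> apply_moves:
  linear:
    - [-0.19, -0.04, -0.1]
    - [-0.38, -0.08, -0.2]
    - [-0.57, -0.12, -0.3]
    - [-0.76, -0.17, -0.4]
    - [-0.96, -0.21, -0.51]
  delta_rot:
    - [-0.006, 0.01, 0.015]
    - [-0.012, 0.02, 0.03]
    - [-0.018, 0.03, 0.045]
    - [-0.024, 0.04, 0.06]
    - [-0.027, 0.045, 0.07]

```text
clock: 2.18
position: [0.4284, 0.1746, 0.419]
tool_rot: [3.045, -0.53, 2.16]
force: [-0.2, 0.2, -0.3]
grip_width: 0.0853
finger_force: 0.0
```

>>> apply_moves:
  linear:
    - [-0.19, -0.03, -0.1]
    - [-0.38, -0.06, -0.2]
    - [-0.57, -0.09, -0.3]
    - [-0.78, -0.12, -0.4]
    - [-0.98, -0.14, -0.51]
  delta_rot:
    - [-0.006, 0.01, 0.015]
    - [-0.012, 0.02, 0.03]
    - [-0.018, 0.03, 0.045]
    - [-0.024, 0.04, 0.06]
    - [-0.027, 0.045, 0.07]

```text
clock: 2.6
position: [0.4738, 0.0731, 0.4119]
tool_rot: [3.081, -0.636, 1.994]
force: [-0.3, -0.0, 0.5]
grip_width: 0.0852
finger_force: 0.0
```

>>> apply_moves:
  linear:
    - [-0.19, -0.02, -0.1]
    - [-0.38, -0.04, -0.2]
    - [-0.57, -0.06, -0.3]
    - [-0.78, -0.08, -0.4]
    - [-0.98, -0.08, -0.51]
  delta_rot:
    - [-0.006, 0.01, 0.015]
    - [-0.012, 0.02, 0.03]
    - [-0.018, 0.03, 0.045]
    - [-0.024, 0.04, 0.06]
    - [-0.027, 0.045, 0.07]

```text
clock: 3.02
position: [0.5084, -0.0306, 0.3941]
tool_rot: [-3.141, -0.736, 1.808]
force: [0.5, 0.7, -0.3]
grip_width: 0.0853
finger_force: 0.0
```

```bash
python3 - <<'E'
from h import *
p,r,s=pose(); rt=tilt(42); zt=rt.as_matrix()[:,2]; pre=unit(0,0,109)-.10*zt
w=[(p,r),(np.array([.528,-.127,.347]),rt),(np.array([.537,-.18,.27]),rt),(pre,rt)]
print(p,s['qpos'].round(2),s['clock'])
for a,b in zip(w,w[1:]): print(rel(*a,*b))
E
```

```text
[ 0.50838938 -0.03064405  0.39413186] [-0.04  0.48  0.53  1.56 -0.76  1.72  0.84] 3.0167
([-1.045, -0.036, -0.31], [0.004, -0.001, -0.005])
([-0.913, -0.045, 0.214], [0.0, 0.0, 0.0])
([-0.06, -0.218, 1.113], [0.0, 0.0, 0.0])
```

>>> apply_moves:
  linear:
    - [-0.2, -0.01, -0.06]
    - [-0.4, -0.02, -0.12]
    - [-0.6, -0.03, -0.18]
    - [-0.8, -0.04, -0.25]
    - [-1.0, -0.04, -0.31]
  delta_rot:
    - [0.004, -0.001, -0.005]
    - [0.004, -0.001, -0.005]
    - [0.004, -0.001, -0.005]
    - [0.004, -0.001, -0.005]
    - [0.004, -0.001, -0.005]

```text
clock: 3.43
position: [0.5272, -0.1235, 0.3501]
tool_rot: [3.14, -0.732, 1.825]
force: [0.1, 0.6, -0.7]
grip_width: 0.0854
finger_force: 0.0
```

>>> apply_moves:
  linear:
    - [-0.2, -0.01, 0.04]
    - [-0.4, -0.02, 0.08]
    - [-0.6, -0.03, 0.12]
    - [-0.8, -0.04, 0.17]
    - [-0.95, -0.04, 0.21]
  delta_rot:
    - [0, 0, 0]
    - [0, 0, 0]
    - [0, 0, 0]
    - [0, 0, 0]
    - [0, 0, 0]

```text
clock: 3.85
position: [0.5374, -0.1791, 0.27]
tool_rot: [3.141, -0.733, 1.824]
force: [0.0, -0.3, -1.3]
grip_width: 0.0854
finger_force: 0.0
```

>>> apply_moves:
  linear:
    - [0, -0.04, 0.15]
    - [0, -0.08, 0.3]
    - [0, -0.12, 0.45]
    - [0, -0.17, 0.6]
    - [0, -0.22, 0.8]
  delta_rot:
    - [0, 0, 0]
    - [0, 0, 0]
    - [0, 0, 0]
    - [0, 0, 0]
    - [0, 0, 0]

```text
clock: 4.27
position: [0.503, -0.1321, 0.2118]
tool_rot: [3.139, -0.731, 1.826]
force: [0.4, -0.8, -0.7]
grip_width: 0.0852
finger_force: 0.0
```

```bash
python3 - <<'E'
from h import *
p,r,s=pose(); rt=tilt(42); zt=rt.as_matrix()[:,2]; G=unit(0,0,109)+.019*zt
print(p,s['qpos'].round(2),s['clock'],s['force'].round(2)); print(rel(p,r,G,rt))
im,d=optics.grab_frame('wrist'); c=cam('wrist'); T=np.array(c['T_tool_cam'])
cv2.imwrite('pics/w1.png',im[...,::-1]); np.save('wd.npy',d)
v,u=np.mgrid[0:480,0:640]; P=np.stack([(u-c['cx'])/c['fx']*d,(v-c['cy'])/c['fy']*d,d],-1)@T[:3,:3].T+T[:3,3]
W=P@r.as_matrix().T+p; X=(W-o)@U*1000   # unit mm
k=(d>0)&(X[...,2]>100)&(X[...,2]<132)&(abs(X[...,0])<30)&(abs(X[...,1])<35)
Q=X[k]; print(k.sum(), np.percentile(Q,[2,25,50,75,98],axis=0).round(1), np.argwhere(k).mean(0))
E
```

```text
[ 0.50296322 -0.13205769  0.21179722] [ 0.15  0.75  0.5   1.62 -0.76  1.55  1.19] 4.2667 [ 0.42 -0.82 -0.68]
([-0.076, -0.009, 1.503], [0.0, 0.001, 0.001])
844 [[-10.3  -4.  101.6]
 [ -9.6  -1.3 120.5]
 [ -3.9   1.9 125.5]
 [  4.5   4.5 126.1]
 [ 12.5   7.2 127.2]] [233.10189573 316.48341232]
```

View pics/w1.png

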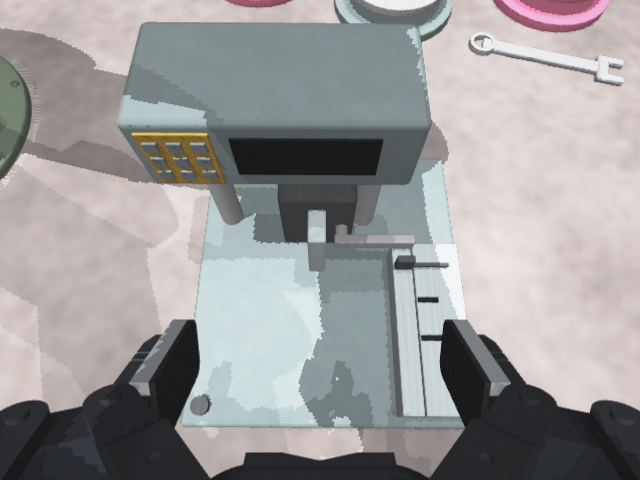

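The wrist view shows the paddle at (316,232), the needle at (425,264), the near line at (428,299) and the far line at (433,337). The paddle centre is about 1.5 mm off the prediction in y, with its top at 126 mm as specified. I go in along the tool axis.

>>> apply_moves:
  linear:
    - [-0.02, -0.005, 0.2]
    - [-0.04, -0.01, 0.4]
    - [-0.06, -0.015, 0.6]
    - [-0.07, -0.02, 0.75]
    - [-0.07, -0.025, 0.9]
  delta_rot:
    - [0, 0, 0]
    - [0, 0, 0]
    - [0, 0, 0]
    - [0, 0, 0]
    - [0, 0, 0]

```text
clock: 4.73
position: [0.4869, -0.0788, 0.1397]
tool_rot: [3.14, -0.732, 1.826]
force: [0.3, -0.1, 0.1]
grip_width: 0.0854
finger_force: 0.0
```

>>> apply_moves:
  linear:
    - [0, 0, 0.12]
    - [0, 0, 0.24]
    - [0, 0, 0.36]
    - [0, 0, 0.48]
    - [0, 0, 0.58]
  delta_rot:
    - [0, 0, 0]
    - [0, 0, 0]
    - [0, 0, 0]
    - [0, 0, 0]
    - [0, 0, 0]

```text
clock: 5.15
position: [0.4773, -0.0412, 0.0967]
tool_rot: [3.139, -0.732, 1.826]
force: [0.5, -0.4, -0.6]
grip_width: 0.0855
finger_force: 0.0
```

```bash
python3 - <<'E'
from h import *
p,r,s=pose(); rt=tilt(42); zt=rt.as_matrix()[:,2]; G=unit(1,1.6,109)+.019*zt
print(p,s['qpos'].round(2),s['clock'],s['force'].round(2)); print(rel(p,r,G,rt))
im,d=optics.grab_frame('wrist'); jm,_=optics.grab_frame('scene')
o2=np.zeros((480,800,3),np.uint8); o2[:360,:480]=cv2.resize(im,(480,360)); o2[:400,480:]=cv2.resize(jm[210:410,190:350],(320,400),interpolation=3)
cv2.imwrite('pics/w2.png',o2[...,::-1])
E
```

```text
[ 0.47726704 -0.04115435  0.09667622] [ 0.06  0.83  0.42  1.84 -0.89  1.28  1.3 ] 5.15 [ 0.46 -0.35 -0.6 ]
([-0.002, -0.001, 0.022], [0.0, 0.0, 0.001])
```

View pics/w2.png

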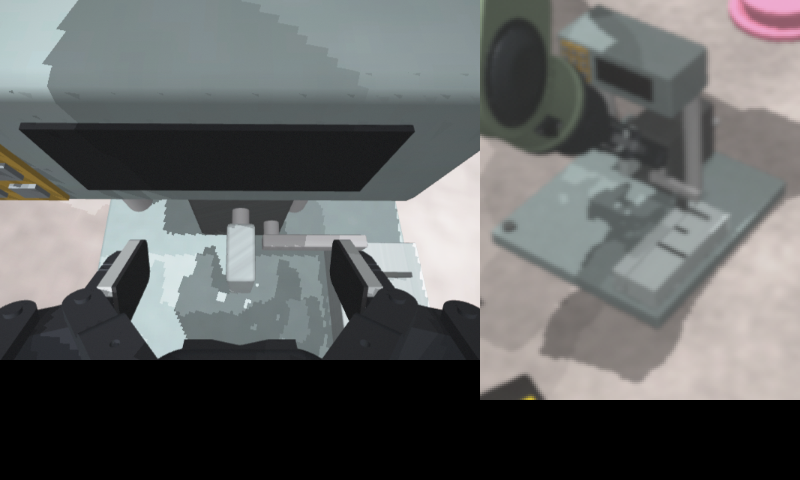

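The paddle sits centred between the pads at wrist crop (240,252), and the scene camera still sees the needle and both lines. I close the gripper and set up the needle readout.

>>> apply_moves:
  linear:
    - [0, 0, 0]
    - [0, 0, 0]
    - [0, 0, 0]
    - [0, 0, 0]
    - [0, 0, 0]
  delta_rot:
    - [0, 0, 0]
    - [0, 0, 0]
    - [0, 0, 0]
    - [0, 0, 0]
    - [0, 0, 0]
  gripper: -1
  force: 60

```text
clock: 5.67
position: [0.4776, -0.0422, 0.0977]
tool_rot: [3.138, -0.732, 1.826]
force: [0.6, 0.5, -0.2]
grip_width: 0.0257
finger_force: 0.0
```

>>> apply_moves:
  linear:
    - [0, 0, 0]
    - [0, 0, 0]
    - [0, 0, 0]
    - [0, 0, 0]
    - [0, 0, 0]
  delta_rot:
    - [0, 0, 0]
    - [0, 0, 0]
    - [0, 0, 0]
    - [0, 0, 0]
    - [0, 0, 0]

```text
clock: 6.08
position: [0.4779, -0.0421, 0.0977]
tool_rot: [3.138, -0.732, 1.826]
force: [4.7, -0.9, 5.1]
grip_width: 0.0113
finger_force: 59.9
```

```bash
cat >> h.py <<'E'
def proj(n,X):
    c=cam(n); K=np.array([[c['fx'],0,c['cx']],[0,c['fy'],c['cy']],[0,0,1.]])
    return cv2.projectPoints(np.array(X,float).reshape(-1,3),np.ravel(c['rvec']),np.ravel(c['tvec']),K,None)[0].reshape(-1,2)
def needle(n='scene',dump=False):
    from scipy.signal import find_peaks
    p,_=optics.grab_frame(n); g=cv2.cvtColor(p,cv2.COLOR_RGB2GRAY).astype(np.float32)
    xs=np.arange(20,-75,-.5); out={}
    for z in (50,53):
        a=[]
        for y in (-94,-91,-88,-85,-82):
            q=proj(n,[unit(x,y,z) for x in xs]).astype(np.float32)
            a.append(cv2.remap(g,q[:,:1],q[:,1:],cv2.INTER_LINEAR)[:,0])
        f=np.mean(a,0); k,pr=find_peaks(-f,prominence=8)
        out[z]=[(float(xs[i]),round(float(w))) for i,w in zip(k,pr['prominences'])]
    return out
def fx(s): return float(s['force']@U[:,0])
E
python3 - <<'E'
from h import *
p,r,s=pose(); print(s['grip_width'],s['finger_force'],s['force'].round(2),'Fux',fx(s),'pos unit',((p-o)@U*1000).round(1),s['clock'])
print(needle()); print(needle('top'))
v=r.inv().apply(-U[:,0]); print('pull dir in tool',v.round(3))
E
```

```text
0.011275784362471914 59.883953332901 [ 4.7  -0.89  5.13] Fux -2.028075409710364 pos unit [11.4  1.1 97.7] 6.0833
{50: [(7.0, 57), (-23.5, 52), (-54.0, 63)], 53: [(4.5, 58), (-26.0, 55), (-56.0, 62)]}
{50: [(0.5, 60), (-26.5, 84), (-57.0, 87)], 53: [(1.0, 60), (-26.0, 83), (-56.5, 87)]}
pull dir in tool [-0.744 -0.001 -0.668]
```

Gripped, at 11.3 mm width and 60 N. Both cameras put the pointer at about 0.012. I pull 30 mm first.

>>> apply_moves:
  linear:
    - [-0.045, 0, -0.04]
    - [-0.09, 0, -0.08]
    - [-0.134, 0, -0.12]
    - [-0.179, 0, -0.16]
    - [-0.223, 0, -0.2]
  delta_rot:
    - [0, 0, 0]
    - [0, 0, 0]
    - [0, 0, 0]
    - [0, 0, 0]
    - [0, 0, 0]

```text
clock: 6.6
position: [0.4848, -0.0697, 0.0978]
tool_rot: [3.139, -0.735, 1.827]
force: [0.9, 11.0, 3.6]
grip_width: 0.0113
finger_force: 58.5
```

```bash
python3 - <<'E'
from h import *
print(needle()); print(needle('top')); p,r,s=pose(); print(s['grip_width'],s['force'].round(2),'Fux',fx(s),'pos unit',((p-o)@U*1000).round(1),s['clock'])
E
```

```text
{50: [(-7.0, 62), (-23.5, 44), (-54.0, 63)], 53: [(-9.0, 62), (-26.0, 47), (-56.0, 63)]}
{50: [(-14.5, 63), (-26.5, 84), (-57.0, 88)], 53: [(-14.0, 64), (-26.0, 83), (-56.5, 88)]}
0.01078119702249804 [1.4  9.63 6.11] Fux 8.982380561035185 pos unit [-17.9   1.3  97.8] 6.7
```

Pointer at about 26.5 mm. I add 9 mm, then remeasure.

>>> apply_moves:
  linear:
    - [-0.015, 0, -0.013]
    - [-0.03, 0, -0.026]
    - [-0.045, 0, -0.039]
    - [-0.06, 0, -0.052]
    - [-0.067, 0, -0.06]
  delta_rot:
    - [0, 0, 0]
    - [0, 0, 0]
    - [0, 0, 0]
    - [0, 0, 0]
    - [0, 0, 0]

```text
clock: 7.12
position: [0.4869, -0.0782, 0.0978]
tool_rot: [3.139, -0.736, 1.827]
force: [0.1, 13.0, 3.3]
grip_width: 0.0113
finger_force: 58.6
```

```bash
python3 - <<'E'
from h import *
print(needle()); print(needle('top')); p,r,s=pose(); print(s['grip_width'],s['force'].round(2),'Fux',fx(s),'pos unit',((p-o)@U*1000).round(1),s['clock'])
E
```

```text
{50: [(-16.5, 67), (-54.0, 63)], 53: [(-25.0, 71), (-56.0, 63)]}
{50: [(-26.0, 109), (-57.0, 88)], 53: [(-25.5, 109), (-56.5, 87)]}
0.011171092470575548 [ 0.24 10.26  4.92] Fux 9.87982205441132 pos unit [-26.    1.3  97.8] 7.2167
```

```bash
sed -i 's/(-94,-91,-88,-85,-82)/YS/; s/def needle/YS=(-105,-103,-101)\ndef needle/' h.py; python3 - <<'E'
from h import *
print(needle()); print(needle('top')); print(monitor.observe()['clock'])
E
```

```text
{50: [(-17.5, 17), (-54.0, 65)], 53: [(-20.0, 29), (-56.5, 65)]}
{50: [(-22.5, 66), (-57.0, 101)], 53: [(-22.0, 63), (-57.0, 101)]}
7.3167
```

Pointer at about 35.3 mm. I pull 4.5 mm more.

>>> apply_moves:
  linear:
    - [-0.01, 0, -0.009]
    - [-0.02, 0, -0.018]
    - [-0.03, 0, -0.027]
    - [-0.034, 0, -0.03]
    - [-0.034, 0, -0.03]
  delta_rot:
    - [0, 0, 0]
    - [0, 0, 0]
    - [0, 0, 0]
    - [0, 0, 0]
    - [0, 0, 0]

```text
clock: 7.73
position: [0.488, -0.0825, 0.0978]
tool_rot: [3.139, -0.736, 1.827]
force: [1.2, 11.3, 5.8]
grip_width: 0.0112
finger_force: 58.7
```

```bash
python3 - <<'E'
from h import *
print(needle()); print(needle('top')); p,r,s=pose(); print('Fux',fx(s),'pos unit',((p-o)@U*1000).round(1),s['clock'])
E
```

```text
{50: [(-22.5, 16), (-54.0, 66)], 53: [(-24.5, 27), (-56.5, 66)]}
{50: [(-26.5, 61), (-57.0, 101)], 53: [(-26.0, 60), (-57.0, 101)]}
Fux 10.405832846115292 pos unit [-30.2   1.3  97.8] 7.8333
```

The pointer reads 39.8 mm (scene 40.5, top 39), on the near line. I hold, then ease back slowly.

>>> apply_moves:
  linear:
    - [0, 0, 0]
    - [0, 0, 0]
    - [0, 0, 0]
    - [0, 0, 0]
    - [0, 0, 0]
  delta_rot:
    - [0, 0, 0]
    - [0, 0, 0]
    - [0, 0, 0]
    - [0, 0, 0]
    - [0, 0, 0]

```text
clock: 8.25
position: [0.488, -0.0824, 0.0978]
tool_rot: [3.139, -0.736, 1.827]
force: [0.8, 11.1, 4.8]
grip_width: 0.0111
finger_force: 58.7
```

>>> apply_moves:
  linear:
    - [0, 0, 0]
    - [0, 0, 0]
    - [0, 0, 0]
    - [0, 0, 0]
    - [0, 0, 0]
  delta_rot:
    - [0, 0, 0]
    - [0, 0, 0]
    - [0, 0, 0]
    - [0, 0, 0]
    - [0, 0, 0]

```text
clock: 8.67
position: [0.4881, -0.0824, 0.0978]
tool_rot: [3.139, -0.736, 1.827]
force: [1.2, 10.6, 5.2]
grip_width: 0.0111
finger_force: 58.7
```

>>> apply_moves:
  linear:
    - [0, 0, 0]
    - [0, 0, 0]
    - [0, 0, 0]
    - [0, 0, 0]
    - [0, 0, 0]
  delta_rot:
    - [0, 0, 0]
    - [0, 0, 0]
    - [0, 0, 0]
    - [0, 0, 0]
    - [0, 0, 0]

```text
clock: 9.08
position: [0.488, -0.0824, 0.0978]
tool_rot: [3.139, -0.736, 1.827]
force: [0.3, 11.3, 5.2]
grip_width: 0.0111
finger_force: 58.7
```

>>> apply_moves:
  linear:
    - [0.02, 0, 0.018]
    - [0.045, 0, 0.04]
    - [0.07, 0, 0.063]
    - [0.095, 0, 0.085]
    - [0.12, 0, 0.107]
  delta_rot:
    - [0, 0, 0]
    - [0, 0, 0]
    - [0, 0, 0]
    - [0, 0, 0]
    - [0, 0, 0]

```text
clock: 9.5
position: [0.4842, -0.0672, 0.0978]
tool_rot: [3.139, -0.734, 1.827]
force: [2.3, 8.0, 4.3]
grip_width: 0.0113
finger_force: 59.0
```

>>> apply_moves:
  linear:
    - [0.025, 0, 0.022]
    - [0.05, 0, 0.045]
    - [0.075, 0, 0.067]
    - [0.1, 0, 0.09]
    - [0.12, 0, 0.107]
  delta_rot:
    - [0, 0, 0]
    - [0, 0, 0]
    - [0, 0, 0]
    - [0, 0, 0]
    - [0, 0, 0]

```text
clock: 9.92
position: [0.4803, -0.0519, 0.0978]
tool_rot: [3.138, -0.734, 1.827]
force: [4.2, 6.8, 3.2]
grip_width: 0.0107
finger_force: 59.2
```

>>> apply_moves:
  linear:
    - [0.02, 0, 0.018]
    - [0.04, 0, 0.036]
    - [0.06, 0, 0.054]
    - [0.075, 0, 0.068]
    - [0.084, 0, 0.076]
  delta_rot:
    - [0, 0, 0]
    - [0, 0, 0]
    - [0, 0, 0]
    - [0, 0, 0]
    - [0, 0, 0]

```text
clock: 10.33
position: [0.4778, -0.0419, 0.0977]
tool_rot: [3.138, -0.732, 1.826]
force: [5.3, -5.6, 8.3]
grip_width: 0.0109
finger_force: 60.8
```

```bash
python3 - <<'E'
from h import *
print(needle()); print(needle('top')); p,r,s=pose(); print('F',s['force'].round(2),'Fux',fx(s),'pos unit',((p-o)@U*1000).round(1),s['clock'])
E
```

```text
{50: [(-22.0, 16), (-54.0, 65)], 53: [(-24.5, 27), (-56.5, 65)]}
{50: [(-26.5, 60), (-57.0, 100)], 53: [(-26.0, 59), (-57.0, 100)]}
F [ 5.   -0.13  5.17] Fux -1.3676272174260402 pos unit [11.3  1.1 97.7] 10.4333
```

Back home against the stop, with the pointer still at about 0.040. I open, then retreat along the tool axis.

>>> apply_moves:
  linear:
    - [0, 0, 0]
    - [0, 0, 0]
    - [0, 0, 0]
    - [0, 0, 0]
    - [0, 0, 0]
  delta_rot:
    - [0, 0, 0]
    - [0, 0, 0]
    - [0, 0, 0]
    - [0, 0, 0]
    - [0, 0, 0]
  gripper: 1

```text
clock: 10.85
position: [0.4773, -0.042, 0.0974]
tool_rot: [3.139, -0.732, 1.825]
force: [0.4, 0.2, 0.4]
grip_width: 0.071
finger_force: 0.0
```

>>> apply_moves:
  linear:
    - [0, 0, 0]
    - [0, 0, 0]
    - [0, 0, 0]
    - [0, 0, 0]
    - [0, 0, 0]
  delta_rot:
    - [0, 0, 0]
    - [0, 0, 0]
    - [0, 0, 0]
    - [0, 0, 0]
    - [0, 0, 0]

```text
clock: 11.27
position: [0.4774, -0.042, 0.0975]
tool_rot: [3.139, -0.732, 1.826]
force: [-0.3, 0.9, 0.2]
grip_width: 0.0856
finger_force: 0.0
```

>>> apply_moves:
  linear:
    - [0, 0, -0.1]
    - [0, 0, -0.25]
    - [0, 0, -0.45]
    - [0, 0, -0.7]
    - [0, 0, -0.95]
  delta_rot:
    - [0, 0, 0]
    - [0, 0, 0]
    - [0, 0, 0]
    - [0, 0, 0]
    - [0, 0, 0]

```text
clock: 11.68
position: [0.4931, -0.1045, 0.1695]
tool_rot: [3.14, -0.732, 1.825]
force: [0.4, -0.2, 0.4]
grip_width: 0.0852
finger_force: 0.0
```

>>> apply_moves:
  linear:
    - [0, 0, -0.15]
    - [0, 0, -0.3]
    - [0, 0, -0.45]
    - [0, 0, -0.5]
    - [0, 0, -0.5]
  delta_rot:
    - [0, 0, 0]
    - [0, 0, 0]
    - [0, 0, 0]
    - [0, 0, 0]
    - [0, 0, 0]

```text
clock: 12.1
position: [0.5017, -0.137, 0.2062]
tool_rot: [3.138, -0.731, 1.825]
force: [0.2, -0.6, -0.4]
grip_width: 0.0858
finger_force: 0.0
```

```bash
python3 - <<'E'
from h import *
print(needle()); print(needle('top')); p,r,s=pose()
print('F',s['force'].round(2),'unit',((p-o)@U*1000).round(1),s['clock'])
im,d=optics.grab_frame('wrist'); cv2.imwrite('pics/w3.png',im[...,::-1])
c=cam('wrist'); T=np.array(c['T_tool_cam']); v,u=np.mgrid[0:480,0:640]
X=((np.stack([(u-c['cx'])/c['fx']*d,(v-c['cy'])/c['fy']*d,d],-1)@T[:3,:3].T+T[:3,3])@r.as_matrix().T+p-o)@U*1000
k=(d>0)&(X[...,2]>100)&(X[...,2]<132)&(abs(X[...,0])<30)&(abs(X[...,1])<35)
print(np.percentile(X[k],[2,50,98],axis=0).round(1))
E
```

```text
{50: [(-22.5, 13), (-54.0, 63)], 53: [(-25.0, 22), (-56.5, 64)]}
{50: [(-26.5, 71), (-57.0, 103)], 53: [(-26.0, 70), (-57.0, 103)]}
F [-0.44 -1.08 -0.87] unit [-84.9   1.7 205.1] 12.2
[[-10.2  -3.9 101.5]
 [ -4.3   1.8 125.5]
 [ 12.7   7.2 127.2]]
```

View pics/w3.png

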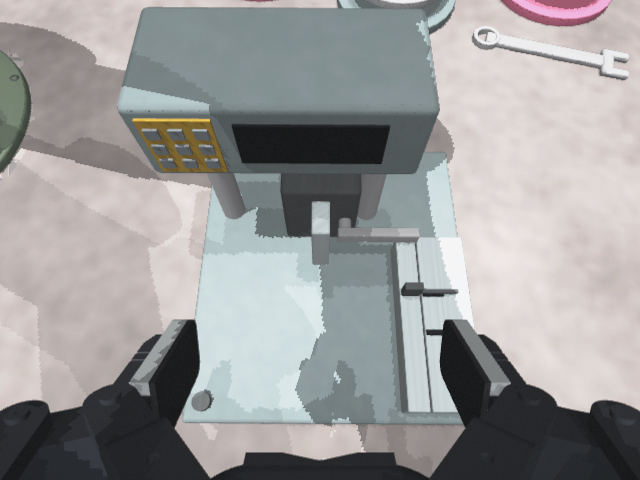

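The paddle is home (320,225), the cross-arm is home, and the needle (432,291) stands on the near line. The gripper is clear.

```bash
python3 -c "
from workcell import workorder; print(workorder.job_done())"
```

```text
the job is handed in; nothing more can be done
None
```

The narrow tall pulley was on the balancing table, so I drew the gauge to the near line, held it for over a second and eased it home; the pointer reads about 0.040 m, and the job is handed in with the gripper clear (no verdict was returned).

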